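Lock the logger case and hold the contact probe on its stud

TASK

Lock the cover of the grey logger case by turning both of its black latch knobs clockwise to their end stops. Then take the square-handled contact probe out of its metal stand and hold its tip on the round brass stud in the middle of the case's sloping front, probe square to that slope, pressing gently so that the sprung stud goes about half-way in and never hits bottom. Finish while still holding the probe pressed there, and leave the other things on the table where they are.

Things in the scene. Friction and masses are not known exactly. Their poses are not given: they have to be found in the camera images.
- case: the fixed grey logger case, 180 mm deep (x) by 240 mm wide (y). Origin on the table; x points away from its sloping front, z up. The level cover, 75 mm high, spans x -30 to +70 mm; in front of it a slope falls at 20 degrees towards -x, from 75 mm high at x = -30 to 46 mm at x = -110 mm. Slope's outward direction in case axes: (-0.342, 0, 0.940). Two flat black rubber plugs on the slope, 70 mm either side of the stud, do nothing
- latch_left (a joint): quarter-turn of the black latch knob on the left (+y of the case) of the case's cover, in rad: it turns clockwise seen from above as the value grows from 0 (bar along the case's x) to the hard stop at 1.571 (locked, bar along the case's y); partly turned at the start, stays where it is left, turns with under 0.2 N m
- latch_right (a joint): quarter-turn of the black latch knob on the right (-y of the case) of the case's cover, in rad: it turns clockwise seen from above as the value grows from 0 (bar along the case's x) to the hard stop at 1.571 (locked, bar along the case's y); partly turned at the start, stays where it is left, turns with under 0.2 N m
- latch_left_grip (a point): point on the axis of the left latch knob (case frame x +20, y +80 mm), 37 mm above the cover, 112 mm above the table. The grip is an upright bar 42 mm long, 14 mm wide, its top 7 mm above this point, its lower end on a disc of 44 mm diameter whose top is 23 mm below this point. The point turns with the knob: x along the bar, z up
- latch_right_grip (a point): point on the axis of the right latch knob (case frame x +20, y -80 mm), 37 mm above the cover, 112 mm above the table. The grip is an upright bar 42 mm long, 14 mm wide, its top 7 mm above this point, its lower end on a disc of 44 mm diameter whose top is 23 mm below this point. The point turns with the knob: x along the bar, z up
- stud (a joint): how far the sprung brass stud is pushed in, in m, along the inward direction of the slope: 0 out, 0.008 bottom. It needs 1.4 N to start moving and 0.7 N more for every mm (about 4.2 N half-way, 7 N at the bottom), and springs back
- stud_top (a point): centre of the flat outer end of the brass stud, 20 mm diameter, which stands 12 mm proud of the slope in a flat steel ring of 42 mm diameter, in the middle of the slope. z points straight out of the slope; the point moves with the stud
- stand: the fixed aluminium block, 85 x 85 x 50 mm high, that holds the probe upright in a round hole of 17 mm diameter, 40 mm deep, at its centre. Origin under its centre, on the table. It and the rack may stand on either side of the case
- probe: the loose contact probe, 120 mm long, about 0.14 kg. Origin at the centre of its tip's end, z along it towards the handle. Tip end flat, 8 mm diameter, widening over 10 mm to a steel shaft of 16 mm diameter up to z = 50 mm; then a black handle of square section 24 x 24 mm, flats facing its x and y, from z = 50 to 120 mm. In the stand its tip is 10 mm above the table, its handle 60 to 130 mm above
- rack: fixed white rack of sample tubes, 85 x 105 x 50 mm high, origin under its centre; to be left alone
- tube_a: loose sample tube in the rack, 14 mm diameter, 84 mm long (top 94 mm above the table), origin at its lower end; leave in place
- tube_b: loose sample tube in the rack, like the other; leave in place
- tape: loose roll of paper tape, 84 mm diameter, 38 mm high, origin under its centre; leave in place
- jar: loose white jar, 60 mm diameter, 75 mm high, origin under its centre; leave in place
- worklight: loose flat black work light lying down, 36 x 130 x 26 mm, origin under its centre; leave in place
- caliper: loose steel calliper lying flat, 170 mm long, 10 mm high, origin under the middle of its beam; leave in place
There are look-alikes about, which are no part of the job. What is shaped like the probe but blue or orange is not meant. What is shaped like the stand but purple is not meant.

How it is judged:
By the outcome, as a careful person would: the job done as asked, in the order asked, and still so for the second after the job is handed in, while the arm keeps its last pose, push and grip.
It also fails if it takes over 54 s, if anything falls off the work surface, if the arm or the gripper's body presses on something with over 40 N, if the wrist force passes 120 N, or if a joint passes its speed limit or range.

ROBOT

A 7-joint arm with a two-finger parallel gripper is mounted at the origin on the work surface. World frame = base frame: x ahead of the robot, y to its left, z up, the work surface at z = 0. Lengths are in m, angles in rad, forces in N, time in s.
With the tool pointing down it reaches from about 0.425 to 0.825 m from the base axis. Payload 3.6 kg.
Tool frame: the origin (TCP) lies midway between the tips of the shut fingers; the grasp point (between the pads) lies 19 mm behind it (r.grasp_offset is the z of the grasp point in the tool frame, in m); z points along the fingers, x is the direction in which the jaws open and shut, and the axes are right-handed (so a half turn about z gives the same grasp; the last joint's range is limited). The gripper opens to 85 mm and grips with 20 to 120 N. Pads are 22 mm wide; open, the fingers measure 114 mm over their backs; the gripper's body (76 mm by 85 mm) begins 54 mm behind the grasp point. The pads swing forward as they close: fully open they stand 13 mm farther back than shut.
Start: joints at [-1.319, 0.615, -0.013, 1.423, 0.008, 1.103, -0.04], TCP at [0.178, 0.625, 0.231] pointing down, gripper open.
Joint ranges: [-3.12, 3.12], [-0.3, 2.06], [-1.34, 1.32], [0.26, 2.42], [-1.36, 4.5], [0.01, 1.98], [-2.84, 2.84]. Speed limits (rad/s): [2.79, 2.79, 3.14, 3.14, 3.14, 3.14, 3.14].

INTERFACE

Orientations are given as a unit quaternion [x, y, z, w].
In Python, from workcell import r, optics gives the robot as it stands. The module is installed in compiled form; this text tells all that it offers.
- The arm moves only by the tool apply_moves, never from a script. Its argument "rows" is text: rows parted by semicolons, each of 4 numbers parted by spaces: the shift along the tool's x, y, z in mm, then the turn about the tool's z in rad. In form: x y z roll; .... A call has 1 to 20 rows; each row is the pose to reach, as a shift and turn from the pose commanded when the call began, along the tool's axes at that moment; what a row does not reach only later rows make up. A row lasts 1/12 s, in which the tool goes at most 41.7 mm and 7.16 degrees, less where a joint would pass 70% of its speed; a pose out of reach is approached as far as the arm can. A call with a gripper value outside its range is refused whole. "fingers" is the opening, from 0 (shut) to 1 (fully open), set as the call begins (left out, the last holds). The fingers move at their own pace and stop on an object; "squeeze" is the grip in N (left out, the last holds). Time passes only in rows, so rows that repeat a pose let the fingers close. It gives the time, the measured TCP pose, the force and the opening at its end, in the units of the state.
- r.get_obs(): the state, without advancing time (a new reading comes with each control period).
- optics.camera(name): name is "side" or "top" or "wrist"; returns (picture, depth): 400x640x3 uint8, red, green, blue; 400x640 float32, m along the optical axis (not along the pixel's ray), 0 where there is no reading.
- optics.calibration(name): a dict with "fovy" (degrees; the focal length in pixels is half the picture's height over the tangent of half this angle, whatever the lens; pixels are square), "cx", "cy" (the principal point, pixels), "pose" (4x4, takes a point from camera to world coordinates). Camera axes: x right, y up, looking along -z (the intrinsics and any distortion apply to the point x, -y, -z); pixel columns grow to the right and rows downward; lengths in m; the calibration is good to about 2 mm. A picture is of the moment at which its call begins: read the wrist's pose just before it. calibration takes no time and is no camera call; for the wrist camera it gives the pose at the moment of the call.
- r.close_job(): hands the job in, once; it reports no verdict.
The state is a dict: "time_s": time; "qpos": joint angles; "qvel": joint speeds; "effort": joint torques, N m; "tool_pos": TCP position; "eef_rot": TCP orientation; "force": force on the tool from outside, world axes, zero at the start; "moment": the same for the moment, N m; "width": opening from 0.0 (shut) to 1.0 (fully open).
Only numpy, scipy, OpenCV 4.12 (cv2) and the standard library are available. Lean on these libraries where they do the work, as an engineer would, in place of code of your own. Each camera call takes 0.05 s, during which the arm holds its last target.

## Working session

There is one attempt and no reset: what is moved stays moved. The work goes in short steps, Python scripts to look and compute and a tool call to move; the robot and the scene stay as the last step left them, time stands still between calls to the robot, and variables do not carry over. Pictures are saved under pics/ and viewed, and the job is handed in when it is done.

Besides the shell and the picture viewer there is one more tool, called after "Request:" by a JSON object that holds its "op" and its "data". apply_moves: Moves the arm, as the interface text tells. Its arguments: {"type":"object","properties":{"rows":{"type":"string"},"fingers":{"type":"number"},"squeeze":{"type":"number"}},"required":["rows"]}

```bash
mkdir -p pics; python3 - <<'E'
from workcell import r, optics
import cv2,numpy as np
o=r.get_obs();print({k:np.round(v,3) for k,v in o.items()}, r.grasp_offset)
for n in ["top","side","wrist"]:
    c=optics.calibration(n);print(n,c["fovy"],c["cx"],c["cy"],{k:v for k,v in c.items() if k not in("pose",)});print(np.round(c["pose"],4))
    p,d=optics.camera(n);cv2.imwrite(f"pics/{n}0.png",p[:,:,::-1]);np.save(f"{n}0.npy",d)
E
```

```text
{'time_s': np.float64(0.0), 'qpos': array([-1.32 ,  0.616, -0.013,  1.425,  0.008,  1.103, -0.04 ]), 'qvel': array([-0.003,  0.001,  0.   , -0.   , -0.001,  0.001, -0.001]), 'effort': array([-0.0000e+00, -4.6922e+01,  2.5900e-01, -1.7104e+01,  1.0000e-02,
        1.0000e-02,  0.0000e+00]), 'tool_pos': array([0.178, 0.624, 0.23 ]), 'eef_rot': array([ 0.798,  0.602, -0.001,  0.001]), 'force': array([0.268, 0.12 , 0.247]), 'moment': array([-0.039, -0.021,  0.001]), 'width': np.float64(0.997)} -0.0187
top 57.87982317560464 315.7076850231515 200.90585025943017 {'fovy': 57.87982317560464, 'cx': 315.7076850231515, 'cy': 200.90585025943017}
[[-0.0244  0.9939 -0.1079  0.4352]
 [-0.9997 -0.0244  0.0012  0.0038]
 [-0.0015  0.1079  0.9942  1.0657]
 [ 0.      0.      0.      1.    ]]
side 57.09403564567353 313.9378643186273 201.0410379519745 {'fovy': 57.09403564567353, 'cx': 313.9378643186273, 'cy': 201.0410379519745}
[[ 0.9597  0.1503 -0.2373  0.34  ]
 [-0.2806  0.5484 -0.7878 -0.6611]
 [ 0.0117  0.8226  0.5685  0.5554]
 [ 0.      0.      0.      1.    ]]
wrist 63.17804761494641 328.21981223684094 200.4848524002504 {'fovy': 63.17804761494641, 'cx': 328.21981223684094, 'cy': 200.4848524002504}
[[ 0.274  -0.9119 -0.3055  0.0991]
 [ 0.9617  0.2591  0.089   0.6491]
 [-0.002  -0.3182  0.948   0.3724]
 [ 0.      0.      0.      1.    ]]
```

View pics/top0.png

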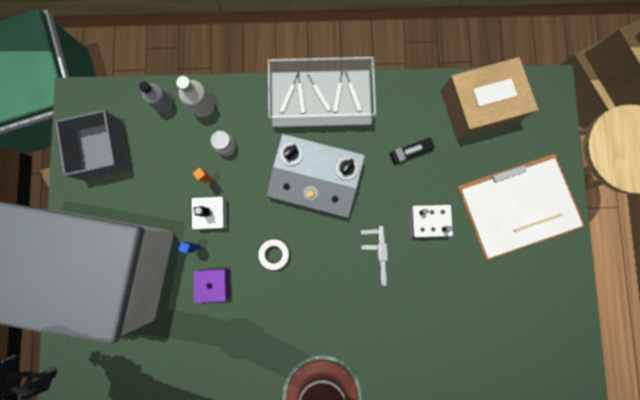

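View pics/side0.png

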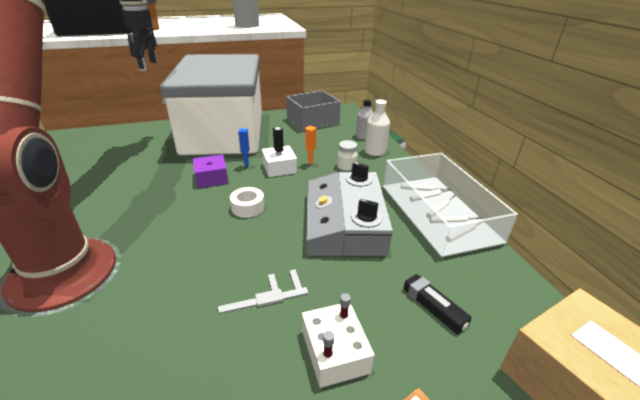

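View pics/wrist0.png

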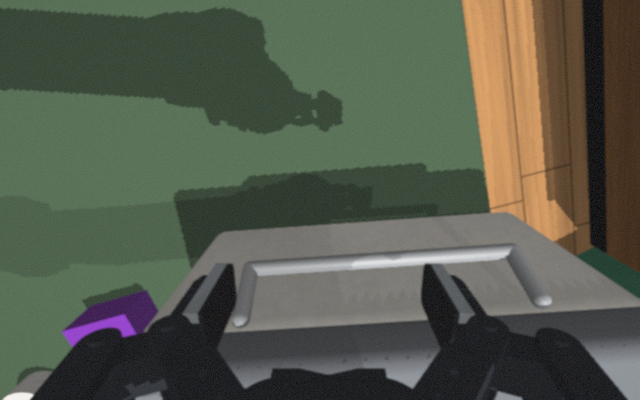

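The pictures show the case around (315,178) in the top view. The probe candidates there are:
- black probe with its top at (203,211), in the silver block
- blue look-alike at (187,247)
- orange look-alike at (202,174)
- purple block at (210,286)

By the description I choose the black probe at (203,211). Next I measure.

```bash
cat > h.py <<'E'
import numpy as np,cv2
from workcell import r,optics
def F(c): return 200/np.tan(np.radians(c["fovy"])/2)
def d2w(c,d):
    f=F(c);v,u=np.mgrid[0:400,0:640]
    P=np.stack([(u-c["cx"])/f*d,-(v-c["cy"])/f*d,-d],-1)
    return P@c["pose"][:3,:3].T+c["pose"][:3,3]
def ray(c,u,v,z):
    f=F(c);T=c["pose"];dr=T[:3,:3]@np.array([(u-c["cx"])/f,-(v-c["cy"])/f,-1.]);o=T[:3,3]
    return o+dr*(z-o[2])/dr[2]
def proj(c,p):
    q=np.linalg.inv(c["pose"])@np.append(p,1);f=F(c)
    return c["cx"]+f*q[0]/-q[2],c["cy"]+f*q[1]/q[2]
E
python3 - <<'E'
from h import *
for n in ["top","side"]:
    c=optics.calibration(n);d=np.load(n+"0.npy");W=d2w(c,d)
    pts={"top":[(250,320),(500,300),(120,380),(100,180),(540,110),(100,270),(150,270),(290,150),(315,165),(350,165),(310,192),(275,190),(330,205),(203,211),(187,247),(215,226),(210,286),(432,220),(20,380),(322,85)],
         "side":[(250,270),(100,250),(360,185),(375,235),(278,132),(210,75),(325,240),(280,165),(140,40)]}[n]
    for u,v in pts: print(n,(u,v),np.round(W[v,u],3))
    p=cv2.imread(f"pics/{n}0.png")
    if n=="top":
        cv2.imwrite("pics/top_case.png",cv2.resize(p[125:225,255:380],None,fx=6,fy=6,interpolation=cv2.INTER_CUBIC))
        cv2.imwrite("pics/top_probe.png",cv2.resize(p[155:305,165:245],None,fx=4,fy=4,interpolation=cv2.INTER_CUBIC))
    else:
        cv2.imwrite("pics/side_c.png",cv2.resize(p[110:265,180:400],None,fx=3.5,fy=3.5,interpolation=cv2.INTER_CUBIC))
E
```

```text
top (250, 320) [0.213 0.199 0.   ]
top (500, 300) [ 0.252 -0.52   0.001]
top (120, 380) [ 0.057  0.567 -0.003]
top (100, 180) [ 0.63   0.646 -0.002]
top (540, 110) [ 0.812 -0.686  0.   ]
top (100, 270) [0.38  0.498 0.229]
top (150, 270) [0.369 0.439 0.11 ]
top (290, 150) [0.676 0.068 0.121]
top (315, 165) [0.643 0.002 0.077]
top (350, 165) [ 0.632 -0.091  0.118]
top (310, 192) [0.568 0.018 0.075]
top (275, 190) [0.579 0.117 0.054]
top (330, 205) [ 0.532 -0.037  0.055]
top (203, 211) [0.518 0.296 0.129]
top (187, 247) [0.426 0.34  0.119]
top (215, 226) [0.482 0.288 0.047]
top (210, 286) [0.313 0.309 0.019]
top (432, 220) [ 0.484 -0.322  0.051]
top (20, 380) [0.179 0.586 0.33 ]
top (322, 85) [ 0.907 -0.025  0.003]
side (250, 270) [ 0.372 -0.097 -0.002]
side (100, 250) [0.07  0.034 0.013]
side (360, 185) [0.667 0.036 0.079]
side (375, 235) [ 0.635 -0.128  0.06 ]
side (278, 132) [0.519 0.298 0.122]
side (210, 75) [0.36  0.536 0.227]
side (325, 240) [ 0.535 -0.1    0.045]
side (280, 165) [0.515 0.266 0.033]
side (140, 40) [0.177 0.589 0.325]
```

View pics/top_case.png

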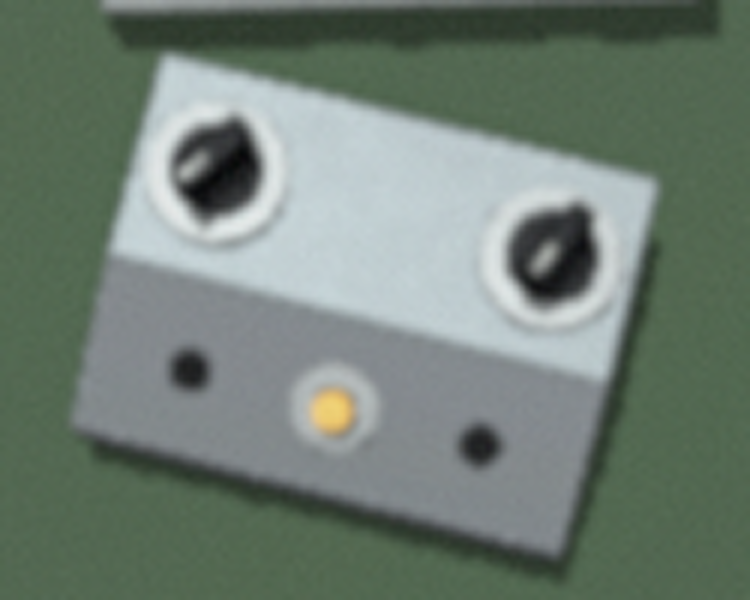

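View pics/top_probe.png

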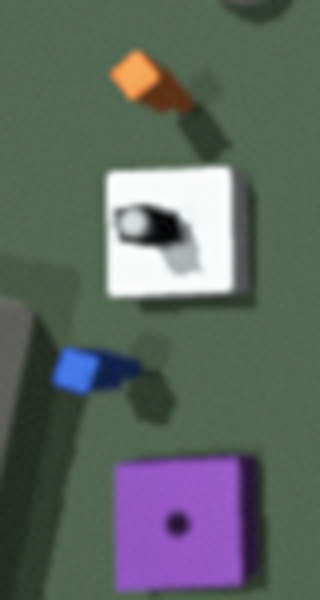

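View pics/side_c.png

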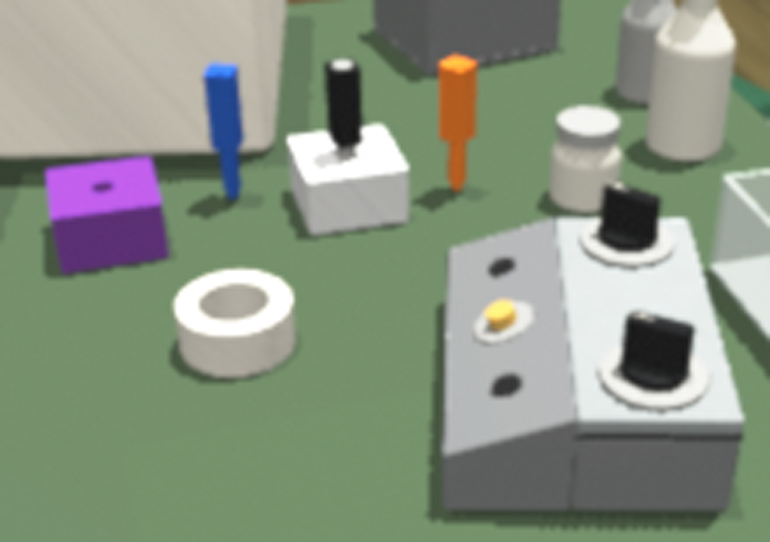

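```bash
python3 - <<'E'
from h import *
c=optics.calibration("top");d=np.load("top0.npy");W=d2w(c,d)
m=(W[...,2]>.19)&(W[...,1]>.3)
q=W[m];print("tall left: ",q.min(0),q.max(0), np.percentile(q,[1,99],axis=0))
m[:, :]=m&(W[...,0]>.2);q=W[m];print(np.percentile(q,[1,99],axis=0))
# case corners
mm=np.array([(-30+100,0)])
px=[((165,55),75,(70,120)),((655,180),75,(70,-120)),((112,257),75,(-30,120)),((605,378),75,(-30,-120)),((75,432),46,(-110,120)),((560,557),46,(-110,-120)),((332,410),72,(-70-4.1,0))]
A=[];B=[]
for (u,v),z,l in px:
    w=ray(c,255+(u+.5)/6-.5,125+(v+.5)/6-.5,z/1000);A.append(l);B.append(w[:2]);
A=np.array(A)/1000;B=np.array(B)
a=A-A.mean(0);b=B-B.mean(0)
th=np.arctan2((a[:,0]*b[:,1]-a[:,1]*b[:,0]).sum(),(a*b).sum());R=np.array([[np.cos(th),-np.sin(th)],[np.sin(th),np.cos(th)]])
t=B.mean(0)-R@A.mean(0);print("case",t,np.degrees(th));print(np.round((B-(A@R.T+t))*1e3,1))
for n,l in [("L",(20,80)),("R",(20,-80)),("stud",(-74.1,0))]:print(n,R@np.array(l)/1000+t)
# probe top
p=cv2.imread("pics/top0.png")
print("stand", [ray(c,165+u/4-.4,155+v/4-.4,.05) for u,v in [(106,170),(232,167),(236,293),(108,297)]])
print("probe top",ray(c,165+135/4,155+222/4,.13))
m=(W[...,2]>.125)&(W[...,2]<.15)&(abs(W[...,0]-.52)<.03)&(abs(W[...,1]-.29)<.03);print(W[m].mean(0),m.sum())
E
```

```text
tall left:  [0.1484373  0.41369521 0.1914944 ] [0.54643599 0.75332249 0.37581659] [[0.1599794  0.42242506 0.2057269 ]
 [0.52505284 0.72714795 0.35310506]]
[[0.22712837 0.42208125 0.20537742]
 [0.52609575 0.72787896 0.23351308]]
case [ 0.63591991 -0.00259675] -15.705407229977508
[[-0.8 -1.4]
 [-1.2  2.4]
 [-0.1 -2.5]
 [ 2.6  2. ]
 [-0.9 -2.3]
 [-0.7  1.3]
 [ 1.2  0.7]]
L [0.67682854 0.06900272]
R [ 0.63351793 -0.08502387]
stud [0.56458635 0.01746148]
stand [array([0.56496875, 0.35481144, 0.05      ]), array([0.5649147, 0.2656873, 0.05     ]), array([0.47587556, 0.26258379, 0.05      ]), array([0.47527235, 0.35226466, 0.05      ])]
probe top [0.51920874 0.3068541  0.13      ]
[0.52112461 0.30846423 0.13023396] 84
```

Request:
{"op": "apply_moves", "data": {"rows": "0 0 -40 0; 0 0 -80 0; 0 0 -120 0; 0 0 -140 0; -25 28 -140 0; -50 57 -140 0; -77 88 -140 0; -104 119 -140 0; -131 150 -140 0; -158 181 -140 0; -185 212 -140 0; -212 243 -140 0; -239 274 -140 0; -266 305 -140 0; -293 336 -140 0; -320 367 -140 0; -347 398 -140 0; -374 429 -140 0; -401 460 -140 0; -428 490 -140 0", "fingers": 0.6}}

```text
time_s: 1.82
tool_pos: [0.5327, 0.0772, 0.3712]
eef_rot: [0.798, 0.602, -0.0, -0.0]
force: [0.9, 0.6, -0.1]
width: 0.601
```

```bash
python3 - <<'E'
from h import *
o=r.get_obs();print({k:np.round(v,3) for k,v in o.items()})
E
```

```text
{'time_s': np.float64(1.817), 'qpos': array([-0.346,  0.335,  0.234,  1.513, -0.079,  1.303,  1.19 ]), 'qvel': array([ 0.784,  0.337,  0.174, -0.474, -0.136,  0.153,  0.955]), 'effort': array([ -2.25 , -37.244,   2.016, -17.281,   0.184,   0.039,  -0.612]), 'tool_pos': array([0.533, 0.077, 0.371]), 'eef_rot': array([ 0.798,  0.602, -0.   , -0.   ]), 'force': array([ 0.9  ,  0.58 , -0.118]), 'moment': array([ 0.031, -0.053,  0.032]), 'width': np.float64(0.601)}
```

Request:
{"op": "apply_moves", "data": {"rows": "-45 52 40 0; -45 52 40 0;-45 52 40 0;-45 52 40 0"}}

```text
time_s: 2.15
tool_pos: [0.5693, 0.0191, 0.3293]
eef_rot: [0.8, 0.6, -0.002, -0.001]
force: [0.1, 0.7, 0.4]
width: 0.595
```

```bash
python3 - <<'E'
from h import *
o=r.get_obs();print(o["tool_pos"])
c=optics.calibration("wrist");p,d=optics.camera("wrist");cv2.imwrite("pics/w1.png",p[:,:,::-1]);np.savez("w1.npz",d=d,p=p,pose=c["pose"])
E
```

```text
[0.56932317 0.01909898 0.32926796]
```

View pics/w1.png

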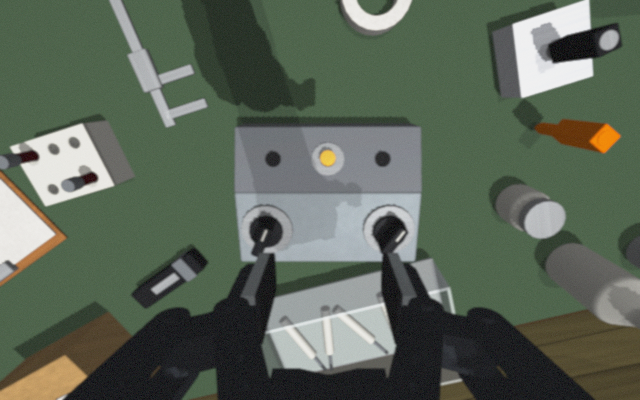

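Request:
{"op": "apply_moves", "data": {"rows": "0 35 30 0; 0 70 60 0; 0 85 60 0;0 85 60 0;0 85 60 0", "fingers": 1}}

```text
time_s: 2.62
tool_pos: [0.6517, 0.0001, 0.2708]
eef_rot: [0.798, 0.603, -0.0, -0.001]
force: [0.0, 0.4, 0.1]
width: 1.001
```

```bash
python3 - <<'E'
from h import *
o=r.get_obs();print(o["tool_pos"])
c=optics.calibration("wrist");p,d=optics.camera("wrist");cv2.imwrite("pics/w2.png",p[:,:,::-1]);np.savez("w2.npz",d=d,p=p,pose=c["pose"])
cv2.imwrite("pics/w2c.png",cv2.resize(p[20:260,180:500,::-1],None,fx=2.5,fy=2.5,interpolation=cv2.INTER_CUBIC))
E
```

```text
[6.51665148e-01 1.01087472e-04 2.70842147e-01]
```

View pics/w2.png

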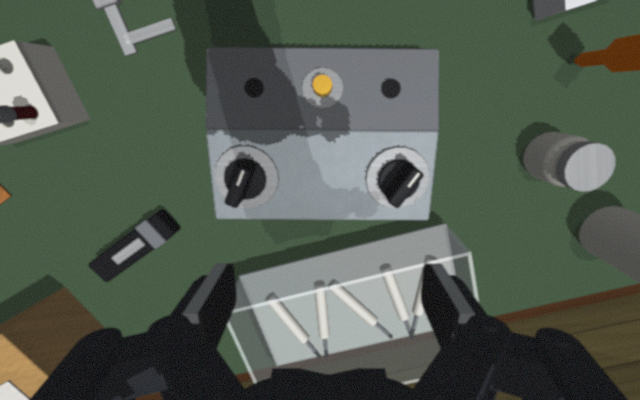

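View pics/w2c.png

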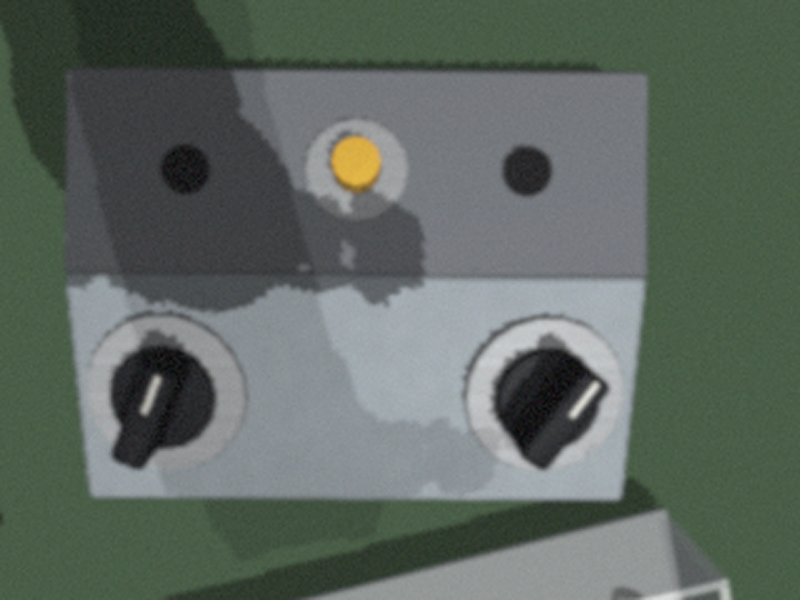

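```bash
python3 - <<'E'
from h import *
z=np.load("w2.npz");c=optics.calibration("wrist");c=dict(c,pose=z["pose"]);W=d2w(c,z["d"])
px=[((90,497),75,(70,-120)),((622,500),75,(70,120)),((65,277),75,(-30,-120)),((645,277),75,(-30,120)),((66,72),46,(-110,-120)),((647,73),46,(-110,120)),((356,162),71.8,(-74.1,0))]
A=np.array([l for _,_,l in px])/1000
B=np.array([ray(c,180+(u+.5)/2.5-.5,20+(v+.5)/2.5-.5,h/1000)[:2] for (u,v),h,_ in px])
a=A-A.mean(0);b=B-B.mean(0)
th=np.arctan2((a[:,0]*b[:,1]-a[:,1]*b[:,0]).sum(),(a*b).sum());R=np.array([[np.cos(th),-np.sin(th)],[np.sin(th),np.cos(th)]])
t=B.mean(0)-R@A.mean(0);print("case",t,np.degrees(th));print(np.round((B-(A@R.T+t))@R*1e3,1))
for n,l in [("L",(20,80)),("R",(20,-80)),("stud",(-74.1,0))]:
    g=R@np.array(l)/1000+t;print(n,g)
    if n!="stud":
        m=(W[...,2]>.110)&(W[...,2]<.126)&(np.hypot(W[...,0]-g[0],W[...,1]-g[1])<.035)
        q=W[m];rect=cv2.minAreaRect((q[:,:2]*1e3).astype(np.float32));print(m.sum(),q.mean(0),rect)
        e=q[:,:2]-q[:,:2].mean(0);w,v=np.linalg.eigh(e.T@e);print("bar ang",np.degrees(np.arctan2(v[1,1],v[0,1])))
        # mark
for nm,a1,b1 in [("R",(147,415),(158,377)),("L",(572,415),(600,383))]:
    P=[ray(c,180+u/2.5-.3,20+v/2.5-.3,.119)for u,v in(a1,b1)];dd=P[1]-P[0];print(nm,P[0][:2],P[1][:2],np.degrees(np.arctan2(dd[1],dd[0])))
E
```

```text
case [6.35370257e-01 4.28419861e-05] -15.948633588306835
[[-2.3  1.1]
 [-1.5 -1.1]
 [ 1.   1.2]
 [ 0.3 -1.6]
 [ 1.3  0.5]
 [ 0.9 -0.2]
 [ 0.4  0.2]]
L [0.67658246 0.07146801]
684 [0.67456648 0.07095175 0.11751946] ((675.9935302734375, 71.3301010131836), (14.147557258605957, 41.629920959472656), 40.02394104003906)
bar ang 130.29318820582918
R [ 0.63261839 -0.08237334]
659 [ 0.63070641 -0.08043297  0.11770666] ((631.2972412109375, -81.76400756835938), (14.226137161254883, 41.5121955871582), 49.73661804199219)
bar ang 139.90225292185005
stud [0.56412248 0.0204037 ]
R [ 0.63035667 -0.07937268] [ 0.6177621  -0.07026278] 144.12104838788707
L [0.67378991 0.07425789] [0.66448908 0.08667764] 126.82857906359898
```

Request:
{"op": "apply_moves", "data": {"rows": "25 1 30 0.12; 50 3 60 0.24; 75 4 100 0.36; 75 4 110 0.48; 75 4 115 0.597; 75 4 115 0.597; 75 4 115 0.597; 75 4 115 0.597", "fingers": 0.5, "squeeze": 35}}

```text
time_s: 3.33
tool_pos: [0.6766, 0.0696, 0.1588]
eef_rot: [0.94, 0.342, 0.002, 0.0]
force: [-0.6, 0.0, 0.2]
width: 0.503
```

```bash
python3 - <<'E'
from h import *
o=r.get_obs();print(o["tool_pos"],o["eef_rot"],o["qpos"],o["width"])
c=optics.calibration("wrist");p,d=optics.camera("wrist");cv2.imwrite("pics/w3.png",p[:,:,::-1]);np.savez("w3.npz",d=d,p=p,pose=c["pose"])
E
```

```text
[0.67657477 0.06956246 0.15877155] [9.39561210e-01 3.42375914e-01 1.83194196e-03 3.32536844e-04] [-0.33077226  0.75216894  0.36825934  1.42399643 -0.29406361  1.01595902
  0.80002438] 0.503184035702309
```

View pics/w3.png

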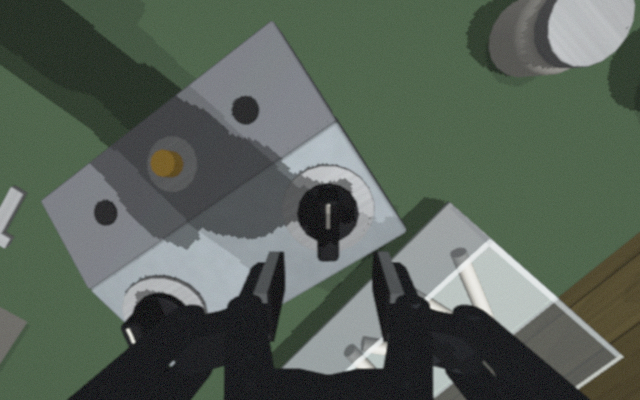

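Request:
{"op": "apply_moves", "data": {"rows": "1 -1 30 0; 1 -1 55 0; 1 -1 62 0; 1 -1 62 0; 1 -1 62 0"}}

```text
time_s: 3.8
tool_pos: [0.6768, 0.0703, 0.0956]
eef_rot: [0.94, 0.341, 0.001, 0.0]
force: [0.2, 0.3, -0.2]
width: 0.496
```

Request:
{"op": "apply_moves", "data": {"rows": "0 0 0 0; 0 0 0 0; 0 0 0 0; 0 0 0 0; 0 0 0 0; 0 0 0 0", "fingers": 0, "squeeze": 35}}

```text
time_s: 4.3
tool_pos: [0.6764, 0.0697, 0.0965]
eef_rot: [0.94, 0.341, 0.001, 0.001]
force: [-2.9, -1.5, 6.6]
width: 0.159
```

Request:
{"op": "apply_moves", "data": {"rows": "0 0 0 0.1; 0 0 0 0.2; 0 0 0 0.3; 0 0 0 0.4; 0 0 0 0.5; 0 0 0 0.6; 0 0 0 0.7; 0 0 0 0.8; 0 0 0 0.87; 0 0 0 0.92; 0 0 0 0.96; 0 0 0 1.0; 0 0 0 1.0;0 0 0 1.0"}}

```text
time_s: 5.47
tool_pos: [0.6769, 0.0697, 0.0965]
eef_rot: [0.989, -0.15, 0.001, 0.001]
force: [-2.1, -2.6, 5.9]
width: 0.153
```

```bash
python3 - <<'E'
from h import *
o=r.get_obs();print(o["tool_pos"],o["moment"],o["qpos"],o["width"]);q=o["eef_rot"];print(np.degrees(2*np.arctan2(q[1],q[0])))
E
```

```text
[0.6768892  0.06969803 0.09645873] [-0.42411481  0.3954956   0.60456754] [-0.45390551  0.87305446  0.61269159  1.48042486 -0.56264165  0.9657346
  0.01297635] 0.15339716670240724
-17.221755763872427
```

Request:
{"op": "apply_moves", "data": {"rows": "0 0 0 0.03; 0 0 0 0.06; 0 0 0 0.06; 0 0 0 0.06"}}

```text
time_s: 5.8
tool_pos: [0.6769, 0.0697, 0.0965]
eef_rot: [0.984, -0.177, 0.001, 0.001]
force: [-2.3, -2.3, 5.7]
width: 0.152
```

```bash
python3 - <<'E'
from h import *
o=r.get_obs();print(o["tool_pos"],o["moment"],o["width"]);q=o["eef_rot"];print(np.degrees(2*np.arctan2(q[1],q[0])))
E
```

```text
[0.6769004  0.0697077  0.09654744] [-0.51805304  0.45717619  1.73223572] 0.15186147490281504
-20.367307053895807
```

Request:
{"op": "apply_moves", "data": {"rows": "0 0 0 -0.03; 0 0 0 -0.05; 0 0 0 -0.05; 0 0 0 -0.05; 0 0 -30 -0.05; 0 0 -70 -0.05; 0 0 -80 -0.15; 0 0 -80 -0.27; 0 0 -80 -0.39; 0 0 -80 -0.51; 0 0 -80 -0.63; 0 0 -80 -0.75; 0 0 -80 -0.87; 0 0 -80 -0.99; 0 0 -80 -1.11; 0 0 -80 -1.235; 0 0 -80 -1.235; 0 0 -80 -1.235", "fingers": 0.5}}

```text
time_s: 7.3
tool_pos: [0.6759, 0.0704, 0.1741]
eef_rot: [0.908, 0.42, -0.0, -0.0]
force: [0.0, -0.6, 0.8]
width: 0.501
```

```bash
python3 - <<'E'
from h import *
o=r.get_obs();q=o["eef_rot"];a=2*np.arctan2(q[1],q[0]);print(o["tool_pos"],np.degrees(a),o["force"],o["width"])
d=np.array([.6318,-.0820])-o["tool_pos"][:2];print("tool shift",d@[np.cos(a),np.sin(a)],d@[np.sin(a),-np.cos(a)])
c=optics.calibration("wrist");p,dd=optics.camera("wrist");cv2.imwrite("pics/w4.png",p[:,:,::-1]);W=d2w(c,dd)
for g in [(.6766,.0708),(.632,-.082)]:
    m=(W[...,2]>.112)&(W[...,2]<.126)&(np.hypot(W[...,0]-g[0],W[...,1]-g[1])<.028);qq=W[m]
    if m.sum()>20: print(m.sum(),cv2.minAreaRect((qq[:,:2]*1e3).astype(np.float32)))
E
```

```text
[0.67593452 0.07039634 0.17414239] 49.67486439607062 [ 0.02338489 -0.58356384  0.78240193] 0.5009097762462346
tool shift -0.14474513333339445 0.06497190141246248
1297 ((676.1234130859375, 71.59672546386719), (41.36724090576172, 14.064599990844727), 74.16349029541016)
1164 ((631.4758911132812, -81.46781921386719), (15.319953918457031, 41.608154296875), 49.96746063232422)
```

View pics/w4.png

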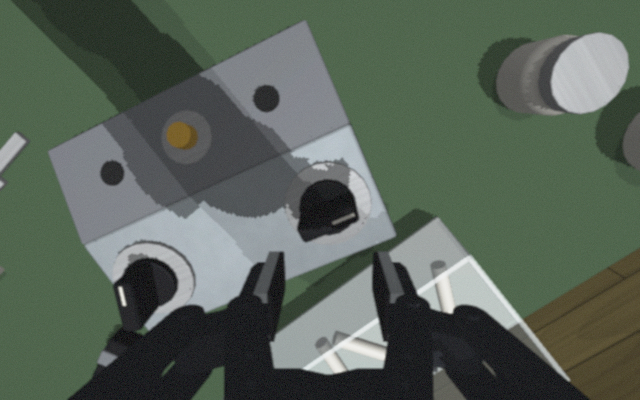

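Request:
{"op": "apply_moves", "data": {"rows": "-36 16 0 0; -72 32 0 0; -108 48 0 0; -140 62 0 0; -144.5 64 0 0; -144.5 64 20 0; -144.5 64 50 0; -144.5 64 77 0; -144.5 64 77 0; -144.5 64 77 0; -144.5 64 77 0"}}

```text
time_s: 8.27
tool_pos: [0.6331, -0.0813, 0.0987]
eef_rot: [0.907, 0.422, 0.001, 0.001]
force: [0.4, -0.2, 0.9]
width: 0.502
```

Request:
{"op": "apply_moves", "data": {"rows": "0 0 0 0; 0 0 0 0; 0 0 0 0; 0 0 0 0; 0 0 0 0", "fingers": 0, "squeeze": 35}}

```text
time_s: 8.68
tool_pos: [0.6313, -0.0837, 0.0995]
eef_rot: [0.907, 0.421, -0.001, 0.001]
force: [-3.6, -1.2, 4.9]
width: 0.153
```

Request:
{"op": "apply_moves", "data": {"rows": "0 0 0 0.1; 0 0 0 0.2; 0 0 0 0.3; 0 0 0 0.4; 0 0 0 0.5; 0 0 0 0.6; 0 0 0 0.7; 0 0 0 0.8; 0 0 0 0.9; 0 0 0 1.0; 0 0 0 1.06; 0 0 0 1.11; 0 0 0 1.15; 0 0 0 1.19; 0 0 0 1.22; 0 0 0 1.22; 0 0 0 1.22"}}

```text
time_s: 10.1
tool_pos: [0.6325, -0.0833, 0.0996]
eef_rot: [0.985, -0.171, 0.001, 0.002]
force: [-1.5, -3.9, 5.3]
width: 0.157
```

```bash
python3 - <<'E'
from h import *
o=r.get_obs();print(o["tool_pos"],o["moment"],o["width"]);q=o["eef_rot"];print(np.degrees(2*np.arctan2(q[1],q[0])))
E
```

```text
[ 0.63252837 -0.08334567  0.09960817] [-0.75520193  0.51856994  1.4849872 ] 0.1573098533013314
-19.6915657351422
```

Request:
{"op": "apply_moves", "data": {"rows": "0 0 0 -0.03; 0 0 0 -0.06; 0 0 0 -0.06; 0 0 0 -0.06; 0 0 -30 -0.06; 0 0 -70 -0.06; 0 0 -110 -0.06; 0 0 -150 -0.15; -20 -27 -160 -0.25; -40 -54 -160 -0.35; -60 -80 -160 -0.45", "fingers": 0.6}}

```text
time_s: 11.02
tool_pos: [0.6031, 0.0154, 0.2588]
eef_rot: [0.999, 0.052, 0.002, -0.0]
force: [-0.2, 1.2, 0.1]
width: 0.599
```

```bash
python3 - <<'E'
from h import *
o=r.get_obs();q=o["eef_rot"];a=2*np.arctan2(q[1],q[0]);print(o["tool_pos"],np.degrees(a),o["force"],o["width"],o["qpos"])
d=np.array([.51,.300])-o["tool_pos"][:2];print("tool shift",d@[np.cos(a),np.sin(a)],d@[np.sin(a),-np.cos(a)])
c=optics.calibration("wrist");p,dd=optics.camera("wrist");cv2.imwrite("pics/w5.png",p[:,:,::-1]);W=d2w(c,dd)
for g in [(.6766,.0708),(.632,-.082)]:
    m=(W[...,2]>.112)&(W[...,2]<.126)&(np.hypot(W[...,0]-g[0],W[...,1]-g[1])<.028);qq=W[m]
    if m.sum()>20: print(m.sum(),cv2.minAreaRect((qq[:,:2]*1e3).astype(np.float32)))
E
```

```text
[0.60312461 0.01540439 0.25875109] 5.941205394232111 [-0.24396306  1.20839206  0.1205336 ] 0.5992207173010288 [-0.43826805  0.57848262  0.63904306  1.54301754 -0.36862787  1.13962617
  0.3810027 ]
tool shift -0.06316651993859443 -0.29270606924749487
813 ((676.0719604492188, 71.36958312988281), (41.6754264831543, 14.107741355895996), 74.21875762939453)
533 ((631.6239624023438, -81.91778564453125), (41.86981201171875, 13.315590858459473), 73.88258361816406)
```

View pics/w5.png

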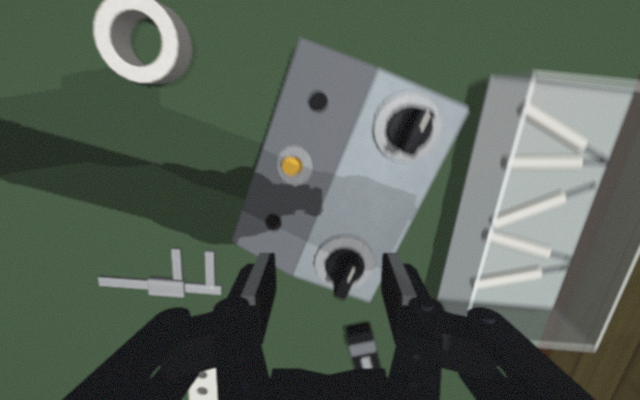

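Both bars now lie along the case's y (74.2° and 73.9°): the left knob at (410,130) and the right at (345,268). Next is the probe.

Request:
{"op": "apply_moves", "data": {"rows": "-8 -36 0 -0.12; -16 -72 0 -0.24; -24 -108 0 -0.36; -32 -144 0 -0.48; -40 -180 0 -0.6; -48 -216 0 -0.72; -56 -252 0 -0.84; -63 -285 0 -0.96; -63 -293 0 -1.08; -63 -293 0 -1.19; -63 -293 0 -1.19; -63 -293 0 -1.19; -63 -293 0 -1.19"}}

```text
time_s: 12.15
tool_pos: [0.511, 0.2987, 0.2572]
eef_rot: [0.8, 0.6, -0.0, 0.0]
force: [0.7, 0.3, -0.1]
width: 0.601
```

```bash
python3 - <<'E'
from h import *
o=r.get_obs();q=o["eef_rot"];a=2*np.arctan2(q[1],q[0]);print(o["tool_pos"],np.degrees(a),o["width"],o["qpos"])
c=optics.calibration("wrist");p,dd=optics.camera("wrist");cv2.imwrite("pics/w6.png",p[:,:,::-1]);W=d2w(c,dd);np.savez("w6.npz",d=dd,p=p,pose=c["pose"])
m=(W[...,2]>.12)&(W[...,2]<.14)&(np.hypot(W[...,0]-.52,W[...,1]-.305)<.035);qq=W[m];print(m.sum(),qq.mean(0),cv2.minAreaRect((qq[:,:2]*1e3).astype(np.float32)))
m=(W[...,2]>.044)&(W[...,2]<.056)&(np.hypot(W[...,0]-.52,W[...,1]-.305)<.08);qq=W[m];print(m.sum(),qq.mean(0),cv2.minAreaRect((qq[:,:2]*1e3).astype(np.float32)))
E
```

```text
[0.51100862 0.29870077 0.25718058] 73.70251618699507 0.601061862237129 [-0.7628706   0.51323572  0.31618505  1.56932223 -0.17285934  1.08721795
  0.88221168]
770 [0.51774964 0.31221145 0.12908399] ((519.1860961914062, 312.0064697265625), (24.682403564453125, 24.23691749572754), 9.246005058288574)
4649 [0.51295201 0.31337767 0.0495103 ] ((519.359130859375, 312.1336364746094), (85.52381896972656, 85.0560302734375), 1.2312427759170532)
```

View pics/w6.png

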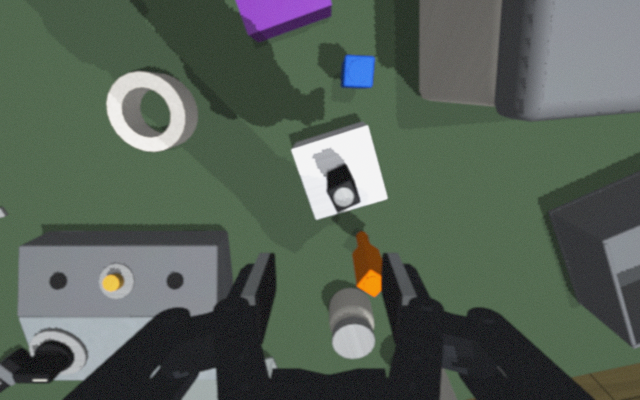

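The chosen probe is the black one, with its grey cap at (343,195), upright in the aluminium stand. The blue one at (358,72) and the orange one at (370,283) are not meant. The handle yaw is 9.2°.

Request:
{"op": "apply_moves", "data": {"rows": "4 1 20 -0.11; 8 2 40 -0.22; 12 4 70 -0.33; 15 4 90 -0.445; 15 4 90 -0.445; 15 4 90 -0.445; 15 4 90 -0.445", "fingers": 0.7}}

```text
time_s: 12.78
tool_pos: [0.5198, 0.3129, 0.1687]
eef_rot: [0.648, 0.762, 0.001, 0.001]
force: [-0.7, 0.6, 0.7]
width: 0.7
```

```bash
python3 - <<'E'
from h import *
o=r.get_obs();q=o["eef_rot"];a=2*np.arctan2(q[1],q[0]);print(o["tool_pos"],np.degrees(a),o["width"],o["qpos"])
d=np.array([.5193,.3121])-o["tool_pos"][:2];print("tool shift",d@[np.cos(a),np.sin(a)],d@[np.sin(a),-np.cos(a)])
c=optics.calibration("wrist");p,dd=optics.camera("wrist");cv2.imwrite("pics/w7.png",p[:,:,::-1]);W=d2w(c,dd)
m=(W[...,2]>.12)&(W[...,2]<.14)&(np.hypot(W[...,0]-.52,W[...,1]-.312)<.022);qq=W[m];print(m.sum(),qq.mean(0),cv2.minAreaRect((qq[:,:2]*1e3).astype(np.float32)))
E
```

```text
[0.5197803  0.31288358 0.16867959] 99.23425493994137 0.700013522502963 [-0.68406299  0.61403758  0.1732812   1.63939125 -0.12682637  0.89689239
  1.26917698]
tool shift -0.0006963507681387153 -0.0005998214367528885
1566 [0.51708029 0.31169724 0.12892806] ((518.6685791015625, 311.8406677246094), (24.346149444580078, 23.925004959106445), 9.81502628326416)
```

View pics/w7.png

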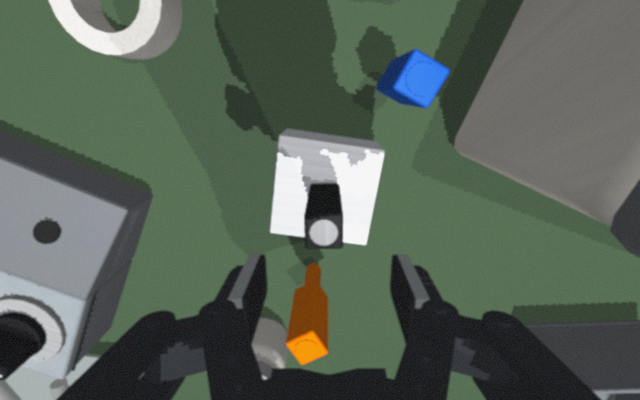

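```bash
python3 - <<'E'
from h import *
z=np.load("w6.npz");c=dict(optics.calibration("wrist"),pose=z["pose"]);W=d2w(c,z["d"]);print(W[283,370],W[72,358])
E
```

```text
[0.61624085 0.31287205 0.12032343] [0.42474823 0.35052313 0.12055978]
```

Request:
{"op": "apply_moves", "data": {"rows": "-1 -1 30 0; -1 -1 60 0; -1 -1 87 0; -1 -1 87 0; -1 -1 87 0; -1 -1 87 0"}}

```text
time_s: 13.33
tool_pos: [0.5196, 0.3127, 0.0827]
eef_rot: [0.647, 0.763, 0.002, 0.001]
force: [-0.4, 0.1, 0.4]
width: 0.701
```

Request:
{"op": "apply_moves", "data": {"rows": "0 0 0 0; 0 0 0 0; 0 0 0 0; 0 0 0 0; 0 0 0 0; 0 0 0 0", "fingers": 0, "squeeze": 35}}

```text
time_s: 13.83
tool_pos: [0.519, 0.311, 0.0818]
eef_rot: [0.647, 0.763, 0.001, 0.001]
force: [0.4, -3.9, 5.4]
width: 0.275
```

Request:
{"op": "apply_moves", "data": {"rows": "0 0 -8 0; 0 0 -16 0; 0 0 -23 0; 0 0 -27 0; 0 0 -27 0; 0 0 -27 0"}}

```text
time_s: 14.33
tool_pos: [0.5186, 0.3113, 0.1082]
eef_rot: [0.647, 0.763, 0.0, 0.001]
force: [1.9, -3.7, 1.6]
width: 0.277
```

Request:
{"op": "apply_moves", "data": {"rows": "0 -3 0 0; 0 -6 0 0; 0 -9 0 0; 0 -12 0 0; 0 -15 0 0; 0 -18 0 0; 0 -21 0 0; 0 -21 0 0; 0 -21 0 0"}}

```text
time_s: 15.08
tool_pos: [0.5, 0.3078, 0.1076]
eef_rot: [0.647, 0.763, 0.002, 0.002]
force: [5.1, -3.0, -1.8]
width: 0.276
```

```bash
python3 - <<'E'
from h import *
o=r.get_obs();print(o["tool_pos"],o["force"],o["moment"],o["width"])
for n in ["side","wrist"]:
    p,d=optics.camera(n);np.savez(n+"8.npz",d=d,p=p,pose=optics.calibration(n)["pose"])
    if n=="side": p=cv2.resize(p[40:220,200:400],None,fx=3.3,fy=3.3,interpolation=cv2.INTER_CUBIC)
    cv2.imwrite(f"pics/{n}8.png",p[:,:,::-1])
E
```

```text
[0.4999659  0.30782832 0.10761506] [ 5.07344896 -2.99274038 -1.84336857] [-0.96537386 -1.53028888 -0.09141875] 0.27557619745658024
```

View pics/side8.png

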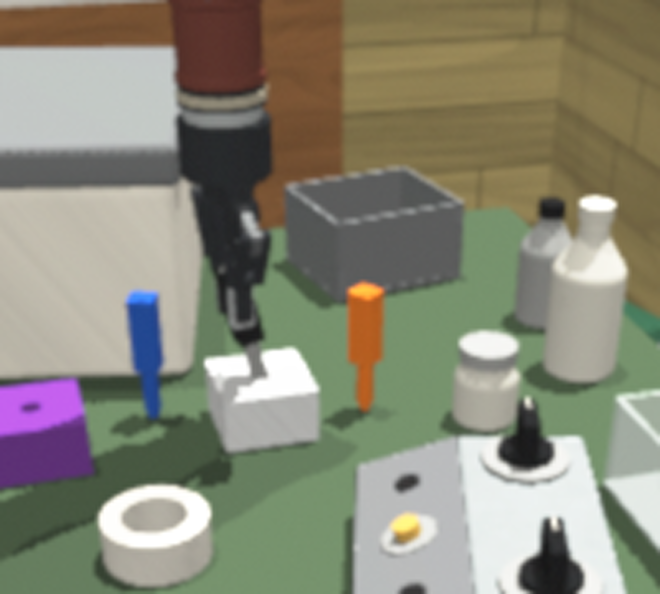

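View pics/wrist8.png

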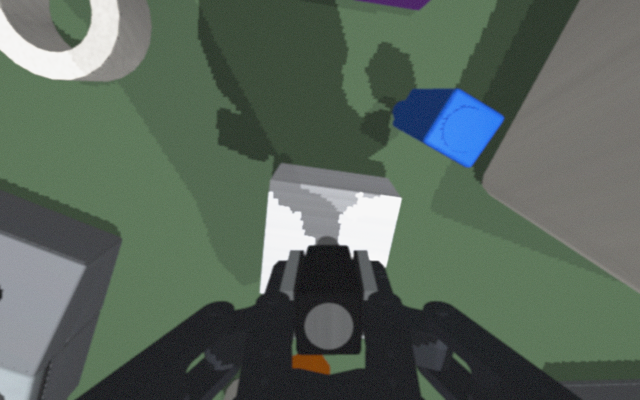

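```bash
cat > tilt.py <<'E'
from h import *
def tilt(W,p,tcp,a):
    # points in tool frame (x jaw, y, up), near tool axis
    q=W-tcp; X=q[...,0]*np.cos(a)+q[...,1]*np.sin(a); Y=q[...,0]*np.sin(a)-q[...,1]*np.cos(a); Z=q[...,2]
    out={}
    m=(abs(X)<.010)&(abs(Y)<.03)&(Z>.030)&(Z<.07)
    ys,zs=Y[m],Z[m]
    # front(-y)face vs cap: segment by local fit with RANSAC line in (Y,Z)
    P=np.c_[ys,zs];rng=np.random.default_rng(0)
    for k in range(2):
        best=None
        for _ in range(400):
            i,j=rng.integers(0,len(P),2);e=P[j]-P[i];L=np.hypot(*e)
            if L<.006: continue
            n=np.array([-e[1],e[0]])/L;inl=abs((P-P[i])@n)<.0010
            if best is None or inl.sum()>best.sum(): best=inl
        Q=P[best];u,s,v=np.linalg.svd(Q-Q.mean(0),full_matrices=False);d=v[0]
        ang=np.degrees(np.arctan2(d[1],d[0]));out[k]=(best.sum(),ang,Q.min(0)*1e3,Q.max(0)*1e3);P=P[~best]
        if len(P)<30:break
    return out
E
python3 - <<'E'
from tilt import *
z=np.load("wrist8.npz");c=dict(optics.calibration("wrist"));W=d2w(dict(c,pose=z["pose"]),z["d"])
o=r.get_obs();q=o["eef_rot"];a=2*np.arctan2(q[1],q[0]);print(o["tool_pos"],np.degrees(a))
for k,v in tilt(W,None,o["tool_pos"],a).items():print(k,v)
E
```

```text
[0.49998046 0.3077644  0.10756452] 99.37369616816747
0 (np.int64(2905), np.float64(12.648817718151712), array([-15.53582002,  43.76803598]), array([ 7.3848762 , 50.17688778]))
1 (np.int64(869), np.float64(-82.2165505995929), array([-18.2199919 ,  30.00671436]), array([-11.65251233,  69.98125436]))
```

Request:
{"op": "apply_moves", "data": {"rows": "0 -3 0 0; 0 -6 0 0; 0 -9 0 0; 0 -11 0 0; 0 -11 0 0; 0 -11 0 0"}}

```text
time_s: 15.68
tool_pos: [0.4895, 0.3062, 0.1076]
eef_rot: [0.647, 0.762, 0.002, 0.002]
force: [6.3, -3.7, -2.6]
width: 0.276
```

```bash
cat > look.py <<'E'
from tilt import *
import sys
o=r.get_obs();q=o["eef_rot"];a=2*np.arctan2(q[1],q[0]);print(o["tool_pos"],np.degrees(a),o["force"],o["width"],o["time_s"])
c=optics.calibration("wrist");p,dd=optics.camera("wrist");cv2.imwrite(f"pics/{sys.argv[1]}.png",p[:,:,::-1]);np.savez(sys.argv[1]+".npz",d=dd,p=p,pose=c["pose"],tcp=o["tool_pos"],a=a)
for k,v in tilt(d2w(c,dd),None,o["tool_pos"],a).items():print(k,v)
E
python3 look.py t2
```

```text
[0.48948813 0.30620611 0.10760933] 99.3607858783696 [ 6.28976945 -3.70012081 -2.59871321] 0.27609578131876367 15.6833
0 (np.int64(3024), np.float64(18.63395053766078), array([-17.30751466,  41.76205206]), array([ 5.28446795, 50.66714979]))
1 (np.int64(531), np.float64(105.92986226676732), array([-17.04019808,  30.00351888]), array([-12.36944693,  45.02757406]))
```

```bash
python3 - <<'E'
from tilt import *
z=np.load("w6.npz");W=d2w(dict(optics.calibration("wrist"),pose=z["pose"]),z["d"])
m=(W[...,2]>.122)&(W[...,2]<.14)&(np.hypot(W[...,0]-.519,W[...,1]-.312)<.014);q=W[m];A=np.c_[q[:,:2]-q[:,:2].mean(0),np.ones(len(q))];print(np.degrees(np.linalg.lstsq(A,q[:,2],rcond=None)[0][:2]),len(q))
z=np.load("t2.npz");W=d2w(dict(optics.calibration("wrist"),pose=z["pose"]),z["d"]);a=float(z["a"]);q=W-z["tcp"]
X=q[...,0]*np.cos(a)+q[...,1]*np.sin(a); Y=q[...,0]*np.sin(a)-q[...,1]*np.cos(a); Z=q[...,2]
for x0 in (-8,0,8):
  for y in range(-22,12,3):
    m=(abs(X*1e3-x0)<3)&(abs(Y*1e3-y)<1.5)&(Z>.0)&(Z<.07); print(x0,y,np.round(np.percentile(Z[m]*1e3,[5,50,95]),1) if m.sum() else None,m.sum())
E
```

```text
[2.85417926 0.19441522] 700
-8 -22 None 0
-8 -19 [65.5 68.1 69.8] 39
-8 -16 [36.7 42.8 69.2] 217
-8 -13 [26.8 43.4 64.7] 237
-8 -10 [ 8.  31.5 52.7] 324
-8 -7 [ 8.2 45.2 47.3] 192
-8 -4 [ 2.1 46.7 57.5] 168
-8 -1 [45.  47.8 48.9] 124
-8 2 [47.1 48.9 50.1] 118
-8 5 [47.8 49.3 50.1] 47
-8 8 [50.8 52.6 54.6] 9
-8 11 None 0
0 -22 None 0
0 -19 None 0
0 -16 [36.2 41.8 43.7] 223
0 -13 [27.4 43.6 45.2] 251
0 -10 [18.8 45.  46.5] 223
0 -7 [10.1 46.  47.4] 204
0 -4 [ 2.3 47.2 48.6] 199
0 -1 [47.3 48.5 49.5] 147
0 2 [48.3 49.2 50.1] 137
0 5 [48.7 49.3 50.2] 65
0 8 None 0
0 11 None 0
8 -22 None 0
8 -19 None 0
8 -16 [35.8 41.8 44. ] 228
8 -13 [27.1 43.4 45.2] 243
8 -10 [19.  44.7 46.3] 230
8 -7 [10.5 46.  47.4] 215
8 -4 [ 2.3 47.1 48.3] 191
8 -1 [47.  48.2 49.4] 146
8 2 [48.  49.1 50.2] 146
8 5 [48.5 49.3 50. ] 63
8 8 None 0
8 11 None 0
```

View pics/t2.png

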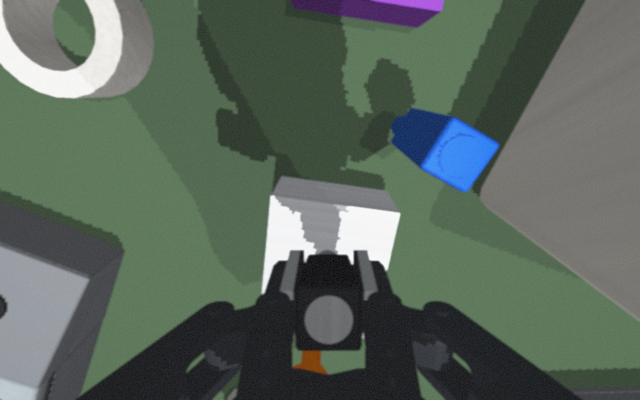

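```bash
cat > face.py <<'E'
from h import *
def face(f,lo=.004,hi=.038):
    z=np.load(f);W=d2w(dict(optics.calibration("wrist"),pose=z["pose"]),z["d"]);a=float(z["a"]);q=W-z["tcp"]
    X=q[...,0]*np.cos(a)+q[...,1]*np.sin(a); Y=q[...,0]*np.sin(a)-q[...,1]*np.cos(a); Z=q[...,2]
    m=(abs(X)<.008)&(abs(Y)<.03)&(Z>lo)&(Z<hi);y,zz=Y[m],Z[m];k=np.ones(len(y),bool)
    for _ in range(6):
        s,b=np.polyfit(zz[k],y[k],1);k=abs(y-s*zz-b)<.0015
    print(f,"face tilt",-np.degrees(np.arctan(s)),"y at z=19mm",(s*.019+b)*1e3,k.sum())
if __name__=="__main__":
    import sys;[face(x) for x in sys.argv[1:]]
E
python3 - <<'E'
from face import *
z=np.load("wrist8.npz");np.savez("t1.npz",**{k:z[k] for k in z},tcp=[.49998,.30776,.10756],a=np.radians(99.37))
face("t1.npz");face("t2.npz")
E
```

```text
t1.npz face tilt 12.117542617916778 y at z=19mm -9.80343388532218 1055
t2.npz face tilt 18.80680998664184 y at z=19mm -9.14104390064608 728
```

Request:
{"op": "apply_moves", "data": {"rows": "0 -1.5 0 0; 0 -1.5 0 0; 0 -3 -5 0; 0 -5 -10 0; 0 -7 -16 0; 0 -9 -22 0; 0 -12 -30 0; 0 -12 -50 0; 0 -12 -80 0; 0 -12 -110 0; 0 -12 -110 0; 0 -12 -110 0"}}

```text
time_s: 16.73
tool_pos: [0.4744, 0.3058, 0.2195]
eef_rot: [0.646, 0.763, 0.002, -0.0]
force: [-0.1, -0.4, -1.0]
width: 0.275
```

```bash
python3 look.py t3; python3 face.py t3.npz; python3 - <<'E'
from h import *
p,d=optics.camera("side");np.savez("side9.npz",d=d,p=p)
cv2.imwrite("pics/side9.png",cv2.resize(p[20:200,200:400,::-1],None,fx=3.3,fy=3.3,interpolation=cv2.INTER_CUBIC))
E
```

```text
[0.47435617 0.30577283 0.21950801] 99.52922615290011 [-0.13869511 -0.43792944 -0.97624243] 0.2750294061668748 16.7333
0 (np.int64(3019), np.float64(19.38005151158368), array([-17.42449006,  41.4141872 ]), array([ 5.34492402, 50.67120842]))
1 (np.int64(489), np.float64(106.0480785908773), array([-16.82789472,  30.048444  ]), array([-12.49313168,  44.10937664]))
t3.npz face tilt 19.055176854367353 y at z=19mm -8.986778370643144 697
```

View pics/side9.png

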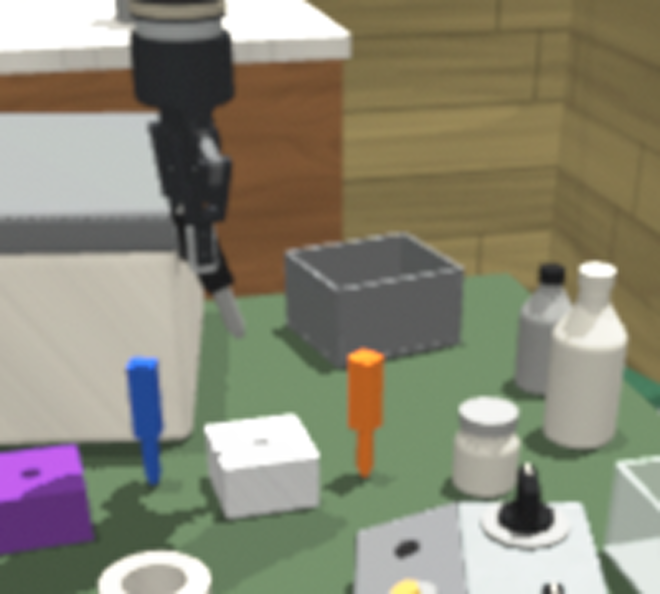

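View pics/t3.png

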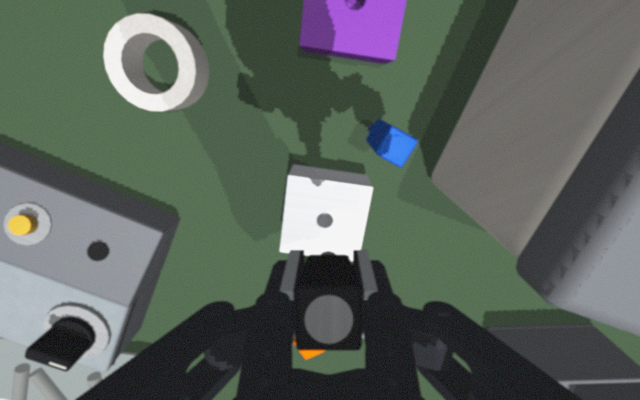

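```bash
cat > tip.py <<'E'
from h import *
def tip(cam,u,v,tcp,a):
    c=optics.calibration(cam);f=F(c);T=c["pose"];dr=T[:3,:3]@np.array([(u-c["cx"])/f,-(v-c["cy"])/f,-1.]);o=T[:3,3]
    x=np.array([np.cos(a),np.sin(a),0]);s=((tcp-o)@x)/(dr@x);P=o+dr*s;q=P-tcp
    return P,q@np.array([np.sin(a),-np.cos(a),0]),q[2]
E
python3 - <<'E'
from tip import *
z=np.load("t3.npz")
for u,v in [(239,334),(212,255),(233,335),(245,332)]: print(tip("side",200+u/3.3-.35,20+v/3.3-.35,z["tcp"],float(z["a"])))
E
```

```text
(array([0.50640703, 0.31115311, 0.15134725]), np.float64(0.03249931626165447), np.float64(-0.06816076202227125))
(array([0.48734231, 0.30795277, 0.22254098]), np.float64(0.013167840936166495), np.float64(0.0030329698339652544))
(array([0.50105621, 0.31025488, 0.15136223]), np.float64(0.027073620807425872), np.float64(-0.06814578794760248))
(array([0.51182562, 0.31206271, 0.15222636]), np.float64(0.03799371418740306), np.float64(-0.0672816572012209))
```

Request:
{"op": "apply_moves", "data": {"rows": "-15 0 0 0; -35 1 0 0.05; -60 2 0 0.1; -90 2 0 0.16; -120 3 0 0.22; -150 3 0 0.28; -180 4 0 0.34; -210 5 0 0.4; -240 5 0 0.443; -262 6 0 0.443; -275 6 0 0.443; -279.5 6 0 0.443; -279.5 6 20 0.443; -279.5 6 40 0.443; -279.5 6 40 0.443; -279.5 6 40 0.443; -279.5 6 40 0.443", "squeeze": 60}}

```text
time_s: 18.25
tool_pos: [0.5265, 0.0298, 0.1778]
eef_rot: [0.798, 0.602, 0.0, 0.0]
force: [-0.1, 0.2, -1.8]
width: 0.271
```

```bash
python3 look.py t4; python3 face.py t4.npz; python3 - <<'E'
from h import *
for n,s in [("side",(slice(60,260),slice(220,420))),("top",(slice(110,230),slice(250,390)))]:
    p,d=optics.camera(n);np.savez(n+"10.npz",d=d,p=p)
    k=3 if n=="side" else 5
    cv2.imwrite(f"pics/{n}10.png",cv2.resize(p[s][:,:,::-1],None,fx=k,fy=k,interpolation=cv2.INTER_CUBIC))
E
```

```text
[0.52650904 0.029807   0.17781579] 74.05517618630957 [-0.08508847  0.15948885 -1.8128767 ] 0.2710827501962777 18.25
0 (np.int64(3041), np.float64(18.9772968526746), array([-18.03362172,  41.6686586 ]), array([ 4.71232394, 50.52883457]))
1 (np.int64(514), np.float64(105.74757247405924), array([-17.51849663,  30.03534527]), array([-13.2575339,  44.2789033]))
t4.npz face tilt 18.893937023070528 y at z=19mm -9.767097096673792 697
```

View pics/side10.png

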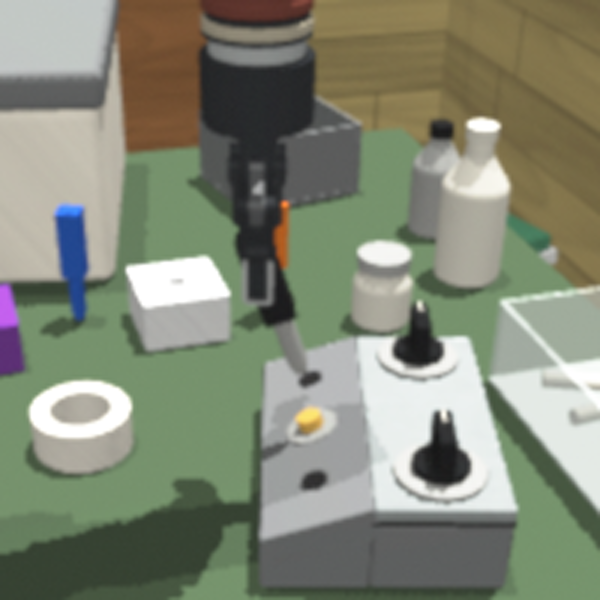

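View pics/t4.png

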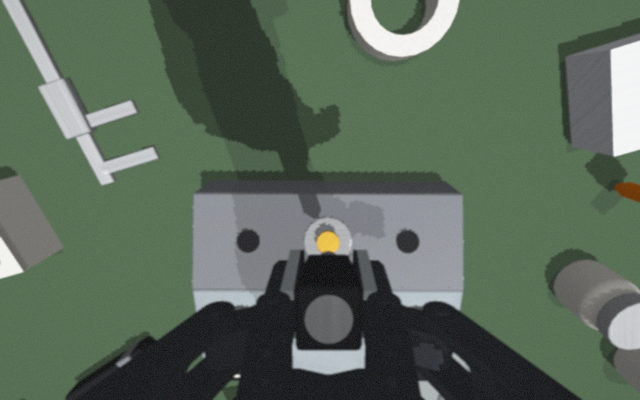

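View pics/top10.png

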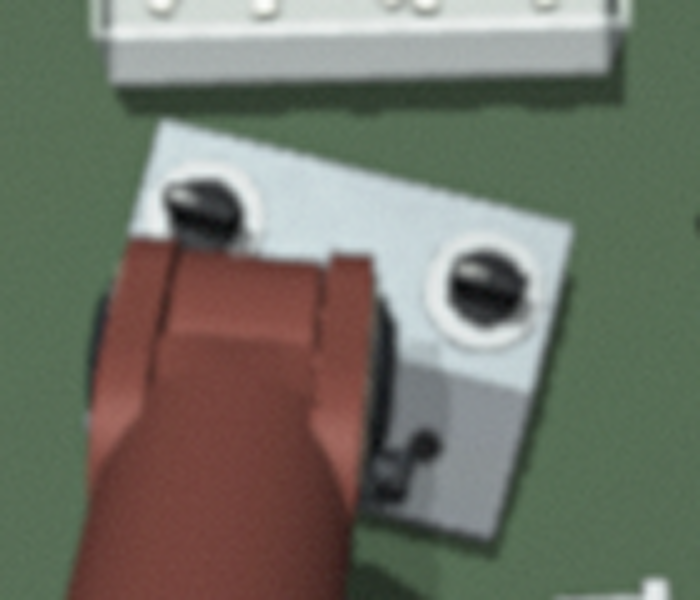

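```bash
python3 - <<'E'
from tip import *
z=np.load("t4.npz");a=float(z["a"]);p=np.load("side10.npz")["p"]
cv2.imwrite("pics/side10z.png",cv2.resize(p[150:220,290:350,::-1],None,fx=8,fy=8,interpolation=cv2.INTER_CUBIC))
for u,v in [(303,374)]: print(tip("side",220+u/3-.33,60+v/3-.33,z["tcp"],a))
hsv=cv2.cvtColor(p,cv2.COLOR_RGB2HSV);m=(cv2.inRange(hsv,(12,110,120),(35,255,255))>0);m[:190]=0;m[220:]=0;m[:,:310]=0;m[:,340:]=0
ys,xs=np.nonzero(m);print(len(xs),xs.mean(),ys.mean(),tip("side",xs.mean(),ys.mean(),z["tcp"],a))
S=np.array([.5641,.0204,.0718]);q=S-z["tcp"];print("stud in tool",q@[np.cos(a),np.sin(a),0],q@[np.sin(a),-np.cos(a),0],q[2])
c=optics.calibration("side");print(proj(c,S))
w=np.load("t4.npz")["p"];hsv=cv2.cvtColor(w,cv2.COLOR_RGB2HSV);m=(cv2.inRange(hsv,(12,110,120),(35,255,255))>0);ys,xs=np.nonzero(m);print("wrist brass",xs.mean(),ys.mean(),xs.min(),xs.max(),ys.min(),ys.max())
E
```

```text
(array([0.56072164, 0.02003234, 0.107648  ]), np.float64(0.03558153773120314), np.float64(-0.07016778958278619))
46 322.60869565217394 199.67391304347825 (array([0.56602856, 0.01851613, 0.06502251]), np.float64(0.041100802064586266), np.float64(-0.1127932768938284))
stud in tool 0.0012815933086086449 0.03872892251964524 -0.10601578727842756
(np.float64(321.65925345995015), np.float64(196.98387162013003))
wrist brass 327.46192893401013 241.56345177664974 317 338 231 252
```

View pics/side10z.png

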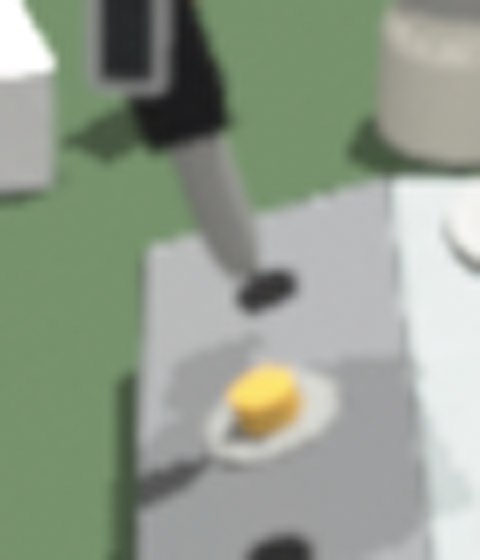

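Request:
{"op": "apply_moves", "data": {"rows": "1 -3 10 0; 1 -1 20 0; 1 2 28 0; 1 2 28 0; 1 2 28 0; 1 2 28 0"}}

```text
time_s: 18.9
tool_pos: [0.5289, 0.0302, 0.1494]
eef_rot: [0.798, 0.602, 0.0, 0.0]
force: [0.4, 0.1, -0.5]
width: 0.275
```

```bash
python3 look.py t5; python3 face.py t5.npz; python3 - <<'E'
from h import *
p,d=optics.camera("side");np.savez("side11.npz",d=d,p=p)
cv2.imwrite("pics/side11z.png",cv2.resize(p[140:220,280:360,::-1],None,fx=7,fy=7,interpolation=cv2.INTER_CUBIC))
c=optics.calibration("side");print("S",[(np.array(proj(c,np.array([.5641,.0204,.0718])+n*np.array([-.329,.094,.94])))-[280,140]+.43)*7 for n in (0,.01,.05)])
E
```

```text
[0.52885734 0.03020207 0.14941801] 74.066286148053 [ 0.41408742  0.08857524 -0.49320486] 0.27517011394770696 18.9
0 (np.int64(2994), np.float64(19.17789258727856), array([-17.87631868,  41.55097612]), array([ 4.69905113, 50.45690991]))
1 (np.int64(501), np.float64(105.66067097839066), array([-17.85215735,  30.01334565]), array([-13.25904748,  45.06945863]))
t5.npz face tilt 18.806080512374287 y at z=19mm -9.79703323174898 699
S [array([294.62477422, 401.89710134]), array([285.0487462 , 378.50589162]), array([245.51427514, 281.93567457])]
```

View pics/side11z.png

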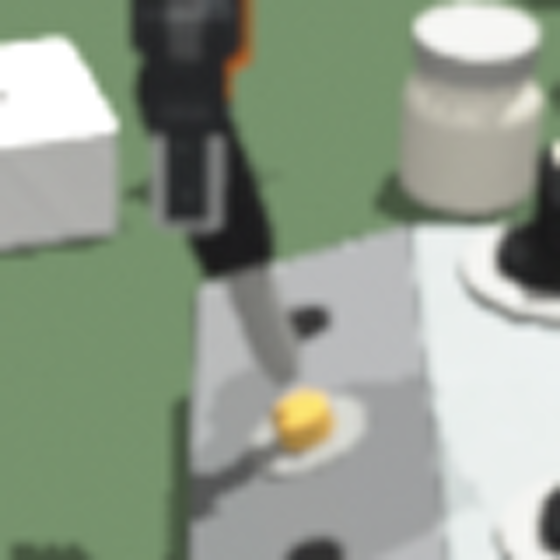

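View pics/t5.png

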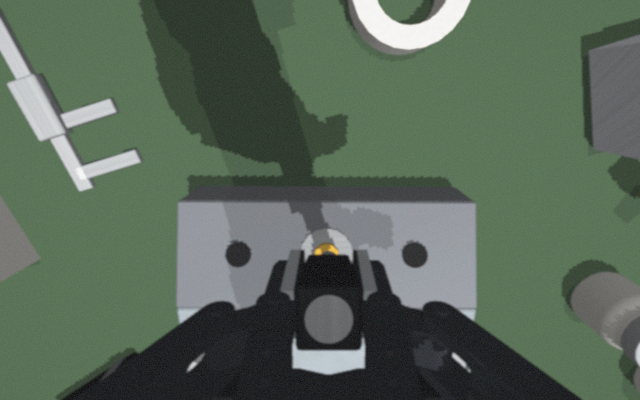

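Request:
{"op": "apply_moves", "data": {"rows": "0 2 2 0; 0 3.2 4.7 0; 0 3.2 4.7 0; 0 3.2 4.7 0; 0 3.2 4.7 0"}}

```text
time_s: 19.42
tool_pos: [0.5316, 0.0295, 0.1446]
eef_rot: [0.798, 0.602, -0.0, -0.0]
force: [0.5, 0.4, -2.2]
width: 0.276
```

```bash
cat > fz.py <<'E'
from h import *
n=np.array([-.329,.094,.94]);L=[]
for i in range(3):
    p,d=optics.camera("side");o=r.get_obs();L.append(o["force"])
L=np.array(L);print(np.round(L,2).tolist(),"along n",L@n,"tcp",o["tool_pos"],o["time_s"])
import sys
cv2.imwrite(f"pics/{sys.argv[1]}.png",cv2.resize(p[140:220,280:360,::-1],None,fx=7,fy=7,interpolation=cv2.INTER_CUBIC))
E
python3 fz.py s12
```

```text
[[0.31, 0.46, -1.39], [0.33, -0.66, -0.55], [-0.8, -0.8, -1.11]] along n [-1.36137988 -0.68547605 -0.85481201] tcp [0.53157916 0.02953483 0.14465623] 19.5667
```

Request:
{"op": "apply_moves", "data": {"rows": "0 0.5 1.4 0; 0 1 2.8 0; 0 1.4 3.8 0; 0 1.4 3.8 0; 0 1.4 3.8 0"}}

```text
time_s: 19.98
tool_pos: [0.5329, 0.0291, 0.1407]
eef_rot: [0.798, 0.602, -0.0, -0.0]
force: [0.7, -0.3, -0.5]
width: 0.271
```

```bash
python3 fz.py s13
```

```text
[[-0.26, 0.61, -1.93], [0.8, 0.27, -1.18], [-0.2, 0.44, -0.32]] along n [-1.66755479 -1.3477923  -0.19205626] tcp [0.53294935 0.02914802 0.14081668] 20.1333
```

View pics/s13.png

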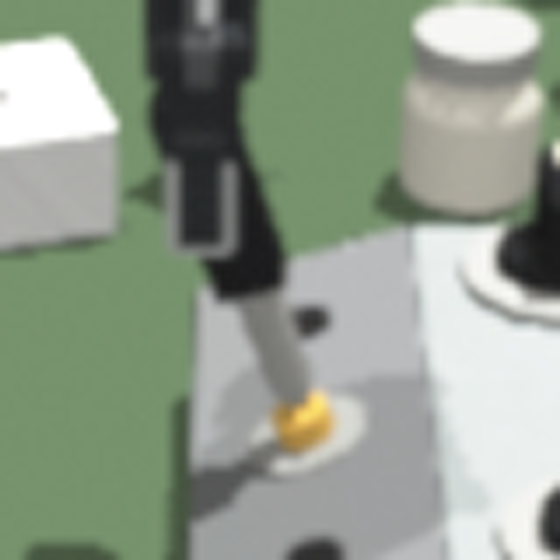

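Request:
{"op": "apply_moves", "data": {"rows": "0 0.3 1 0; 0 0.7 1.9 0; 0 0.7 1.9 0; 0 0.7 1.9 0"}}

```text
time_s: 20.47
tool_pos: [0.5337, 0.029, 0.139]
eef_rot: [0.798, 0.602, 0.0, -0.0]
force: [0.8, 0.2, -0.9]
width: 0.277
```

```bash
python3 fz.py s14
```

```text
[[-0.12, 0.47, -0.9], [-0.37, 0.12, -0.5], [-0.66, 0.4, -1.18]] along n [-0.76533106 -0.33650558 -0.85142902] tcp [0.53364368 0.02897138 0.13895654] 20.6167
```

Request:
{"op": "apply_moves", "data": {"rows": "0 0.3 1 0; 0 0.7 1.9 0; 0 0.7 1.9 0; 0 0.7 1.9 0"}}

```text
time_s: 20.95
tool_pos: [0.5343, 0.0288, 0.1371]
eef_rot: [0.798, 0.602, -0.0, -0.0]
force: [-1.0, 0.3, 1.5]
width: 0.274
```

```bash
python3 fz.py s15
```

```text
[[-0.19, 0.31, 1.0], [-0.74, 0.58, 0.74], [-1.45, -0.21, 1.88]] along n [1.02991621 0.99189117 2.22702786] tcp [0.53429759 0.028815   0.13710475] 21.1
```

View pics/s15.png

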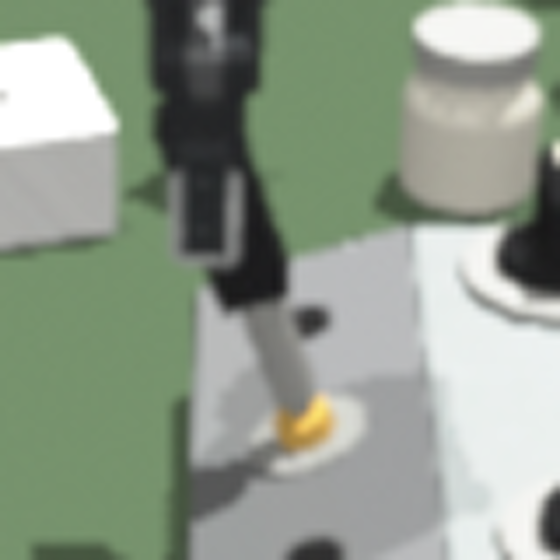

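Request:
{"op": "apply_moves", "data": {"rows": "0 0.4 1.1 0; 0 0.85 2.4 0; 0 0.85 2.4 0; 0 0.85 2.4 0; 0 0.85 2.4 0; 0 0.85 2.4 0"}}

```text
time_s: 21.6
tool_pos: [0.5351, 0.0286, 0.1347]
eef_rot: [0.798, 0.602, 0.0, 0.0]
force: [-1.9, 0.7, 3.4]
width: 0.275
```

```bash
python3 fz.py s16; python3 fz.py s16;python3 look.py t6; python3 face.py t6.npz
```

```text
[[-1.88, 0.23, 3.49], [-1.02, 0.66, 2.61], [-1.2, 1.39, 3.63]] along n [3.91559864 2.85103555 3.93842223] tcp [0.5351353  0.02856143 0.13466751] 21.75
[[-1.62, 0.13, 2.28], [-0.76, 0.04, 1.73], [-1.52, 0.57, 3.26]] along n [2.68386394 1.87734549 3.6146024 ] tcp [0.53515829 0.02855818 0.13463773] 21.9
[0.53515829 0.02855818 0.13463773] 74.08853305758696 [-1.51980187  0.56710085  3.25668096] 0.27589225895940883 21.9
0 (np.int64(3043), np.float64(18.849412916659777), array([-18.24598866,  41.59451729]), array([ 4.65864428, 50.51859456]))
1 (np.int64(506), np.float64(105.2230227809085), array([-18.08127398,  30.02635978]), array([-13.39799641,  44.34053593]))
t6.npz face tilt 18.888438623711874 y at z=19mm -9.81444441943581 691
```

View pics/s16.png

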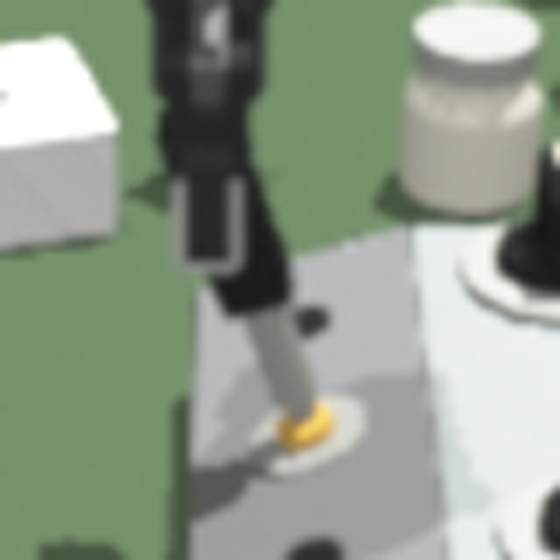

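```bash
python3 - <<'E'
from h import *
o=r.get_obs();print(o["tool_pos"],o["force"],o["time_s"]);r.close_job()
E
```

```text
[0.53512438 0.02854502 0.13462302] [-2.22678055 -0.09469278  3.03983257] 21.95
the job is handed in; nothing more can be done
```

I locked both latches, took the black probe out of its stand and pressed its tip on the brass stud. I handed the job in at about 22 s, still holding it there.

- **Latches:** Each turning moment rose steeply at the end of the turn, so both reached their stops. Afterwards the bars measured 74.2° and 73.9°, and the case's y axis is at about 74.1°.
- **Probe angle:** The arm can only point straight down, so I leaned the probe against the rim of its hole, about 20° in the grip. My last wrist-camera checks read 18.9°, on both the cap and the handle face. The shaft's direction in the side picture fitted 20°. I count the probe as square to the slope within about 1–2°, and the side picture shows the tip on the stud, roughly centred.
- **Stud pressure:** The contact force along the slope's outward direction averaged about 4.0–4.4 N once the probe's weight was allowed for. That puts the stud roughly 3.8–4.3 mm in, out of 8 mm. Single readings scattered by about 1 N, so depth is known only to about 1 mm. Even the highest reading (about 5.2 N) was below the 7 N for the bottom.
- **Other items:** I did not touch the other items on purpose, and the pictures I took showed none of them moved. I did not measure their positions again at the end.

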